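# Find the balance point of a counterweight bar

### The arm

A 6-joint arm with a two-finger parallel gripper is mounted at the origin on a cart in front of the work surface, level with it; the furniture and walls round the work are solid. World frame = base frame: x ahead of the robot, y to its left, z up, the work surface at z = 0. Lengths are in m, angles in rad, forces in N, time in s.
With the tool pointing down it reaches from about 0.35 to 0.975 m from the base axis. Payload 4.9 kg.
Tool frame: the origin (TCP) lies between the finger pads; the fingertips stand 14 mm ahead of it and the grasp point (between the pads) lies 5 mm behind it (manip.tcp_to_tips is the distance from the TCP to the fingertips, in m); z points along the fingers, y is the line along which they close (so a half turn about z gives the same grasp; the last joint's range is limited). The gripper opens to 85 mm and grips with 20 to 120 N. Pads are 22 mm wide; open, the fingers measure 114 mm over their backs; the gripper's body (76 mm by 85 mm) begins 54 mm behind the grasp point. The pads swing forward as they close: fully open they stand 13 mm farther back than shut.
Start: joints at [-1.307, 0.053, 1.613, -0, 1.476, -0.119], TCP at [0.233, -0.58, 0.245] pointing down, gripper open.
Joint ranges: [-3.01, 3.01], [-1.01, 2.22], [0.06, 2.58], [-1.02, 4.17], [0.09, 2.62], [-3.14, 3.14]. Speed limits (rad/s): [2.57, 2.57, 3.14, 3.14, 3.14, 3.14].

### API

Orientations are given as a unit quaternion [w, x, y, z].
In Python, from plant import manip gives the robot as it stands.
- The arm moves only by the tool servo_tool, never from a script. Its argument "moves" is a list that holds one entry, the list of rows, each a list of 7 numbers: the shift along the tool's x, y, z in mm, then the turn, a rotation vector about the tool's x, y, z in degrees, then the finger opening in mm, from 0 to 85.4. In form: [[[x, y, z, ax, ay, az, fingers], ...]]. A call has 1 to 12 rows; each row shifts and turns the commanded pose from where the row before left it, along the tool's axes as they then stand; what a row does not reach is not made up. A row lasts 1/8 s, in which the tool goes at most 62.5 mm and 10.7 degrees, less where a joint would pass 70% of its speed; a pose out of reach is approached as far as the arm can. A call with a gripper value outside its range is refused whole. The fingers move at their own pace and stop on an object; the grip force is fixed at half the most. Time passes only in rows, so rows that do not move let the fingers close. It gives the time, the measured TCP pose, the force, the opening and the grip force at its end, in the units of the state.
- manip.state(): the state, without advancing time (a new reading comes with each control period).
- manip.grab_frame(name): name is "scene" or "top" or "wrist"; returns a dict with "image" (384x512x3 uint8, blue, green, red), "mtx" (3x3 intrinsics, pixels), "dist_coeffs" ([k1, k2, p1, p2, k3] as OpenCV has them; the pictures are not rectified), "eye" and "rotation" of the camera in the world. Camera axes: x right, y down, z forward; pixel columns grow to the right and rows downward; lengths in m; the calibration is good to about 2 mm. A picture is of the moment at which its call begins. There is no depth.
- manip.job_done(): hands the job in; it is judged then, once.
The state is a dict: "time": time; "joint_pos": joint angles; "joint_vel": joint speeds; "joint_efforts": joint torques, N m; "tool_pos": TCP position; "tool_rot": TCP orientation; "contact_force": force on the tool from outside, world axes, zero at the start; "ft_torque": the same for the moment, N m; "gripper_width": opening from 0.0 (shut) to 1.0 (fully open); "grasp_force": force on a finger pad.
Only numpy, scipy, OpenCV 4.12 (cv2) and the standard library are available. Lean on these libraries where they do the work, as an engineer would, in place of code of your own. Each camera call takes 0.05 s, during which the arm holds its last target. There are 200 camera calls.

### The job

Take the counterweight bar, the one with a thicker head at each end, out of the sloping rack and leave it balanced by itself across the crowned rest, level, still and square over the crown. Its weight need not be in the middle, so find by feel or by trial where along its length it balances. Do not disturb the two plain bars in the rack or the loose parts on the table.

Things in the scene. Friction and masses are not known exactly. Their poses are not given: they have to be found in the camera images.
- bar_mid (a point): middle of the counterweight bar, half-way up (10 mm above its flat underside); x along the bar, y across, z up. Steel, 200 mm long, 24 mm wide, 20 mm high, with a head at each end: the last 24 mm is 36 mm wide and 26 mm high (6 mm proud on top and sides, flush below). 0.5 kg. Starts in one of the rack's three places. Grasp it across the 24 mm
- bar: the same bar; origin at the middle of its underside. A hidden weight is fixed inside: the centre of mass lies on the bar's long axis, anywhere up to 22 mm from the middle towards either end, different every time; both halves look alike
- bar_end_a (a point): centre of the bar's end face at its +x end, 100 mm from bar_mid, half-way up; in the rack this is the upper end
- bar_end_b (a point): centre of the bar's end face at its -x end, 100 mm from bar_mid, half-way up; in the rack this is the lower end
- blank_1_mid (a point): middle of a plain steel bar, 200 x 20 x 20 mm (long axis x), 0.5 kg, loose in another place of the rack; leave it
- blank_2_mid (a point): middle of the second plain steel bar, the same; leave it
- rack: fixed open rack, aluminium with grey cross rails, 200 mm deep (x), 260 mm wide (y), 145 mm high at the back; origin on the table under its centre. Three bars lie in it side by side, 66 mm apart in y, sloping up along its +x at 29 degrees (0.50 rad), lower ends against a stop. A tool square to the bars leans 29 degrees from vertical, pointing down and along its +x
- rack_mid (a point): point of the rack on the underside of the middle bar at its mid-length, 78 mm above the table. The bars rest on two cross rails, 14 mm wide, 55 mm to either side of mid-length, with dividers 6 mm high midway between the bars; between the rails all is open below. The side plates stand 12 mm higher than the bars' undersides, 127 mm from the centre line
- rest: fixed crowned rest: a black rubber-faced crown 18 mm wide (y), curved along x with radius 50 mm (part of a cylinder lying along y), on a grey base plate 116 x 56 x 8 mm; origin on the table under its centre. The bar is to lie across it, along the rest's x axis, either way round; the crown is narrower than the bar
- rest_top (a point): crest of the rubber-faced crown, 40 mm above the table, at its centre. The facing grips and damps: a bar let go with its centre of mass off the crest by e rolls on the crown, heavy side down, and settles within 2 s with its centre of mass straight above the touching point, leaning about e / 40 mm (rad), more after creeping; beyond about 0.4 rad its low end rests on the table
- gear: loose steel gear lying on the table, 60 x 60 x 20 mm; leave it
- bracket_part: loose angle bracket on the table, 36 x 50 x 40 mm; leave it
- flange_part: loose turned flange on the table, 42 x 42 x 16 mm; leave it

How it is judged:
At the end, for the whole second after the job is handed in: The counterweight bar lies by itself on the crown, right way up, its middle within 32 mm of the crest in plan and 4 to 16 mm above it, within 15 degrees of square across, level within 4.6 degrees (0.08 rad) and still (angle between bar_mid's own z axis and vertical below 0.08 rad and horizontal distance between bar_mid and rest_top below 0.032 m and z of bar_mid in the frame of rest_top between 0.004 and 0.016 m and angle between the x axis of bar_mid and the x axis of rest, either way round below 0.26 rad and contact force between bar and rest above 2 N and linear speed of bar below 0.02 m/s and angular speed of bar below 0.15 rad/s); the robot touches nothing.
It fails at once if a plain bar in the rack is shifted by more than 15 mm (distance of any of blank_1_mid, blank_2_mid from where it was at the start of the episode above 0.015 m).
It fails at once if a loose part on the table is shifted by more than 20 mm (distance of any of gear, bracket_part, flange_part from where it was at the start of the episode above 0.02 m).
It also fails if it takes over 56 s, if anything falls off the work surface, if the arm or the gripper's body presses on something with over 40 N, if the wrist force passes 120 N, or if a joint passes its speed limit or range.

## Working session

There is one attempt and no reset: what is moved stays moved. The work goes in short steps, Python scripts to look and compute and a tool call to move; the robot and the scene stay as the last step left them, time stands still between calls to the robot, and variables do not carry over. Pictures are saved under pics/ and viewed, at most 10 in all, crops included, and the job is handed in when it is done.

Besides the shell and the picture viewer there is one more tool, called after ">>>" as name(argument=value, ...), one argument or row to a line, values as JSON. servo_tool: Moves the arm, as the interface text tells. Its arguments: {"type":"object","properties":{"moves":{"type":"array"}},"required":["moves"]}

```bash
mkdir -p pics; ls; python3 - <<'E'
from plant import manip
import cv2,numpy as np
print(manip.state())
for n in ["scene","top"]:
    f=manip.grab_frame(n); cv2.imwrite(f"pics/{n}0.png",f["image"]); print(n,f["mtx"],f["dist_coeffs"],f["eye"],f["rotation"])
E
```

```text
pics
{'time': 0.0, 'joint_pos': array([-1.30700764e+00,  5.33486821e-02,  1.61428473e+00,  1.07068727e-05,
        1.47599760e+00, -1.18983485e-01]), 'joint_vel': array([ 1.35087254e-03,  5.23190261e-04, -1.43027214e-03, -7.59460309e-07,
        1.20878636e-03, -2.76444781e-05]), 'joint_efforts': array([ 1.85369213e-04, -3.93680656e+01, -3.70178175e+01, -1.21476642e-04,
        6.87512904e-03, -7.11038098e-06]), 'tool_pos': array([ 0.23329117, -0.57919212,  0.2440736 ]), 'tool_rot': array([-1.01689297e-03,  9.81741105e-01,  1.90219252e-01, -6.84117391e-05]), 'contact_force': array([0.18003142, 0.19260822, 0.02899938]), 'ft_torque': array([0.02383481, 0.01197916, 0.02200776]), 'grasp_force': 0.0, 'gripper_width': 0.9905532103098653}
scene [[399.49640768   0.         249.57293817]
 [  0.         399.49640768 191.97630795]
 [  0.           0.           1.        ]] [0.0493791 0.        0.        0.        0.       ] [-0.03006002  0.90218639  0.89454251] [ 0.13837419 -0.27845175  0.85137016 -0.4224761 ]
top [[381.07577924   0.         253.0007664 ]
 [  0.         381.07577924 194.439457  ]
 [  0.           0.           1.        ]] [-0.08246026  0.          0.          0.          0.        ] [0.4934764  0.03104266 1.31352618] [-0.0194708   0.71496247 -0.69859392  0.02039835]
```

View pics/top0.png

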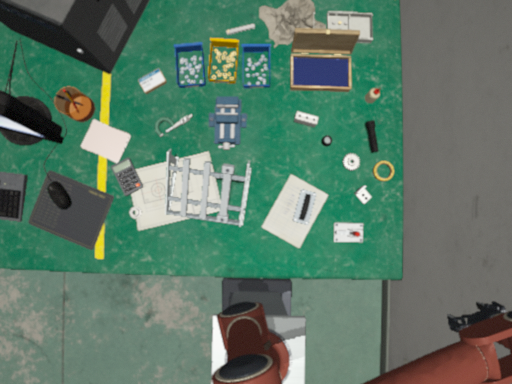

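View pics/scene0.png

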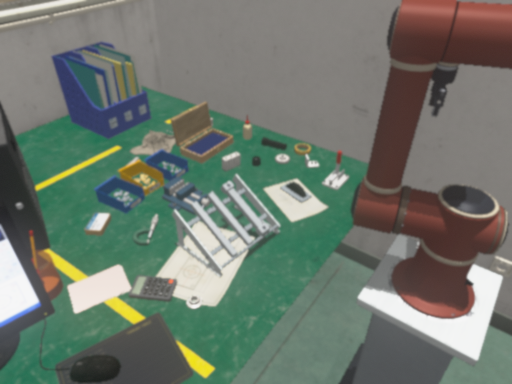

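```bash
python3 - <<'E'
import cv2,numpy as np
t=cv2.imread("pics/top0.png");s=cv2.imread("pics/scene0.png")
a=cv2.resize(t[140:260,150:350],(800,480),interpolation=cv2.INTER_CUBIC)
b=cv2.resize(s[165:285,160:345],(800,519),interpolation=cv2.INTER_CUBIC)
cv2.imwrite("pics/a.png",a);cv2.imwrite("pics/b.png",b)
E
```

```text
(no output)
```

View pics/a.png

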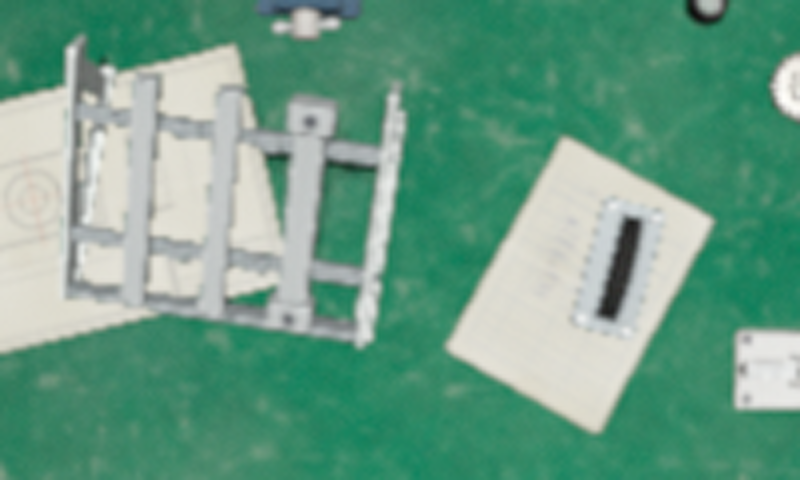

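View pics/b.png

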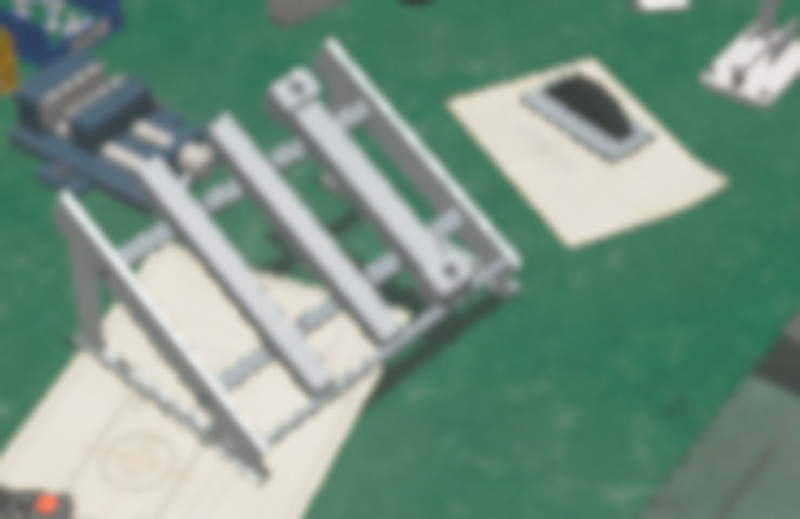

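```bash
cat > h.py <<'E'
from plant import manip
import cv2,numpy as np
from scipy.spatial.transform import Rotation as R
def rot(q): return R.from_quat(np.asarray(q),scalar_first=True)
def rays(f,px):
    p=cv2.undistortPoints(np.array(px,float).reshape(-1,1,2),f["mtx"],f["dist_coeffs"]).reshape(-1,2)
    d=np.c_[p,np.ones(len(p))]
    return np.asarray(f["eye"]), rot(f["rotation"]).apply(d)
def onz(f,px,z):
    e,d=rays(f,px); z=np.broadcast_to(z,len(d)); return e+d*((z-e[2])/d[:,2])[:,None]
E
python3 - <<'E'
from h import *
np.set_printoptions(precision=4,suppress=True)
T=manip.grab_frame("top");S=manip.grab_frame("scene")
a=np.array([(311,121),(290,317)])/4+[150,140]-.375
b=np.array([(297,89),(450,271)])*185/800+[160,165]-.4
Z=[.143,.0586]
for f,p in((T,a),(S,b)):
    P=onz(f,p,Z);d=P[0]-P[1];print(P,np.hypot(*d[:2]),np.arctan2(d[1],d[0]),P.mean(0))
# triangulate
for i in range(2):
    e1,d1=rays(T,[a[i]]);e2,d2=rays(S,[b[i]]);A=np.c_[d1[0],-d2[0]];k=np.linalg.lstsq(A,e2-e1,rcond=None)[0];print("tri",e1+k[0]*d1[0],e2+k[1]*d2[0])
im=T["image"][185:230,290:320];m=(im.max(2)<70).astype(np.uint8)
c=max(cv2.findContours(m,0,2)[0],key=cv2.contourArea);r=cv2.minAreaRect(c);print(r)
bx=cv2.boxPoints(r)+[290,185];print(onz(T,[np.array(r[0])+[290,185]],.04),onz(T,bx,.033))
# base plate via crop corners
g=np.array([(612,198),(662,210),(628,334),(572,322)])/4+[150,140]-.375
P=onz(T,g,.008);print(P,P.mean(0))
E
```

```text
[[0.6337 0.1112 0.143 ]
 [0.4815 0.1299 0.0586]] 0.15336270876625774 -0.12220804988995479 [0.5576 0.1205 0.1008]
[[0.6309 0.1151 0.143 ]
 [0.4788 0.1344 0.0586]] 0.15338005332954605 -0.1258064101231258 [0.5549 0.1247 0.1008]
tri [0.6342 0.1114 0.1394] [0.6341 0.1114 0.1394]
tri [0.4815 0.1302 0.0541] [0.4815 0.1303 0.0541]
((14.825214385986328, 21.729228973388672), (3.8005430698394775, 24.302066802978516), 15.5241117477417)
[[ 0.5282 -0.1442  0.04  ]] [[ 0.4904 -0.1286  0.033 ]
 [ 0.5697 -0.1493  0.033 ]
 [ 0.5665 -0.1617  0.033 ]
 [ 0.4873 -0.141   0.033 ]]
[[ 0.5895 -0.14    0.008 ]
 [ 0.5801 -0.1834  0.008 ]
 [ 0.4731 -0.1557  0.008 ]
 [ 0.4823 -0.1075  0.008 ]] [ 0.5312 -0.1466  0.008 ]
```

```bash
cat >> h.py <<'E'
def tool(yaw,tilt):  # tool x along heading yaw, leaning by tilt
    return R.from_euler('z',yaw)*R.from_euler('y',-tilt)*R.from_euler('x',np.pi)
def plan(p,rt,n):
    s=manip.state();p0=s["tool_pos"];r0=rot(s["tool_rot"])
    rv=(r0.inv()*rt).as_rotvec();step=R.from_rotvec(rv/n);r=r0;print("total mm",r0.inv().apply(p-p0)*1000,"deg",np.degrees(rv))
    for i in range(n):
        print(np.round(np.r_[r.inv().apply((p-p0)/n)*1000,np.degrees(rv/n)],1).tolist());r=r*step
def st():
    s=manip.state();print({k:np.round(v,4) for k,v in s.items() if k not in("joint_vel","joint_efforts")})
E
python3 - <<'E'
from h import *
rt=tool(-.124,.5);print(rt.as_matrix())
bm=np.array([.564,.1215,.0865]);plan(bm+rt.apply([0,0,-.115]),rt,15)
E
```

```text
[[ 8.70844348e-01 -1.23682474e-01  4.75744435e-01]
 [-1.08541582e-01 -9.92321846e-01 -5.92965365e-02]
 [ 4.79425539e-01  1.07552856e-16 -8.77582562e-01]]
total mm [ 520.29717766 -553.37836769   57.86083027] deg [-7.32899157 28.03702692 28.40610724]
[34.7, -36.9, 3.9, -0.5, 1.9, 1.9]
[33.3, -38.1, 4.6, -0.5, 1.9, 1.9]
[31.9, -39.2, 5.4, -0.5, 1.9, 1.9]
[30.4, -40.2, 6.1, -0.5, 1.9, 1.9]
[28.8, -41.3, 6.7, -0.5, 1.9, 1.9]
[27.2, -42.3, 7.2, -0.5, 1.9, 1.9]
[25.5, -43.2, 7.7, -0.5, 1.9, 1.9]
[23.8, -44.1, 8.2, -0.5, 1.9, 1.9]
[22.1, -44.9, 8.5, -0.5, 1.9, 1.9]
[20.3, -45.7, 8.8, -0.5, 1.9, 1.9]
[18.5, -46.4, 9.1, -0.5, 1.9, 1.9]
[16.7, -47.1, 9.3, -0.5, 1.9, 1.9]
[14.8, -47.7, 9.4, -0.5, 1.9, 1.9]
[12.9, -48.2, 9.4, -0.5, 1.9, 1.9]
[11.0, -48.7, 9.4, -0.5, 1.9, 1.9]
```

>>> servo_tool(
  moves=[
    [[35,-37,4,-0.5,1.9,1.9,60],[33,-38,4,-0.5,1.9,1.9,60],[32,-39,4,-0.5,1.9,1.9,60],[30,-40,5,-0.5,1.9,1.9,60],[29,-41,5,-0.5,1.9,1.9,60],[27,-42,5,-0.5,1.9,1.9,60],[25,-43,6,-0.5,1.9,1.9,60],[24,-44,6,-0.5,1.9,1.9,60],[22,-45,7,-0.5,1.9,1.9,60],[20,-46,8,-0.5,1.9,1.9,60],[18,-46,8,-0.5,1.9,1.9,60],[17,-47,8,-0.5,1.9,1.9,60]],
  ],
)

```text
time: 1.7
tool_pos: [0.4508, -0.0137, 0.2145]
tool_rot: [0.013, 0.979, -0.011, 0.204]
contact_force: [1.1, 0.2, -0.6]
gripper_width: 0.704
grasp_force: 0.0
```

```bash
python3 - <<'E'
from h import *
st()
rt=tool(-.124,.5)
bm=np.array([.564,.1215,.0865]);plan(bm+rt.apply([0,0,-.115]),rt,4)
E
```

```text
{'time': np.float64(1.7), 'joint_pos': array([-0.2328, -0.6874,  2.2812,  0.0682,  1.142 ,  1.3446]), 'tool_pos': array([ 0.4508, -0.0137,  0.2145]), 'tool_rot': array([ 0.0135,  0.9789, -0.0109,  0.2037]), 'contact_force': array([ 1.1041,  0.1664, -0.602 ]), 'ft_torque': array([ 0.0169,  0.2227, -0.001 ]), 'grasp_force': np.float64(0.0), 'gripper_width': np.float64(0.7038)}
total mm [  40.57341398 -144.12182839   43.76002396] deg [-1.32023454  5.05770086  5.55775595]
[10.1, -36.0, 10.9, -0.3, 1.3, 1.4]
[9.0, -36.3, 10.9, -0.3, 1.3, 1.4]
[7.9, -36.6, 10.9, -0.3, 1.3, 1.4]
[6.8, -36.8, 10.9, -0.3, 1.3, 1.4]
```

>>> servo_tool(
  moves=[
    [[10,-36,11,-0.3,1.3,1.4,45],[9,-36,11,-0.3,1.3,1.4,45],[8,-36,11,-0.3,1.3,1.4,45],[7,-36,11,-0.3,1.3,1.4,45],[0,0,0,0,0,0,45],[0,0,0,0,0,0,45]],
  ],
)

```text
time: 2.45
tool_pos: [0.5087, 0.1249, 0.1869]
tool_rot: [0.014, 0.967, -0.059, 0.247]
contact_force: [0.8, 0.4, -0.1]
gripper_width: 0.528
grasp_force: 0.0
```

```bash
python3 - <<'E'
from h import *
st()
f=manip.grab_frame("wrist");cv2.imwrite("pics/w1.png",f["image"]);print(f["eye"],f["rotation"])
bm=np.array([.564,.1215,.0865]);rt=tool(-.124,.5);plan(bm+rt.apply([0,0,.005]),rt,1)
u=rt.apply([1,0,0]);n=-rt.apply([0,0,1])
K,D=f["mtx"],f["dist_coeffs"];ri=rot(f["rotation"]).inv()
for k in(-.088,0,.088):
    c=ri.apply(bm+u*k+n*(.016 if k else .01)-f["eye"]);print(cv2.projectPoints(c.reshape(1,1,3),np.zeros(3),np.zeros(3),K,D)[0].ravel())
E
```

```text
{'time': np.float64(2.45), 'joint_pos': array([ 0.1677, -0.442 ,  2.1929, -0.1717,  0.9159,  1.9326]), 'tool_pos': array([0.5087, 0.1249, 0.1869]), 'tool_rot': array([ 0.0144,  0.9672, -0.0592,  0.2466]), 'contact_force': array([ 0.8294,  0.415 , -0.0771]), 'ft_torque': array([ 0.0545,  0.2531, -0.0317]), 'grasp_force': np.float64(0.0), 'gripper_width': np.float64(0.5276)}
[0.50416278 0.12575667 0.33048334] [ 0.07899915 -0.65787172  0.74376655 -0.08817735]
total mm [ 4.38228010e-02 -3.64263297e+00  1.19814675e+02] deg [-1.16066363e-01  3.48675712e-03  9.61645185e-05]
[0.0, -3.6, 119.8, -0.1, 0.0, 0.0]
[256.16725785 310.94553622]
[256.01855523 196.01459028]
[255.60346189  61.641118  ]
```

View pics/w1.png

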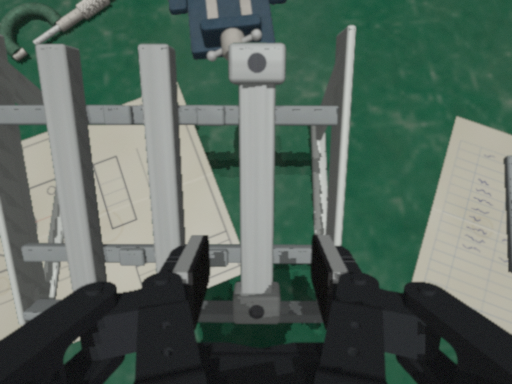

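>>> servo_tool(
  moves=[
    [[0,-3.6,30,0,0,0,45],[0,0,30,0,0,0,45],[0,0,25,0,0,0,45],[0,0,20,0,0,0,45],[0,0,10,0,0,0,45],[0,0,5,0,0,0,45],[0,0,0,0,0,0,45],[0,0,0,0,0,0,15],[0,0,0,0,0,0,15],[0,0,0,0,0,0,15],[0,0,0,0,0,0,15],[0,0,0,0,0,0,15]],
  ],
)

```text
time: 4.0
tool_pos: [0.5668, 0.1218, 0.0829]
tool_rot: [0.014, 0.967, -0.059, 0.247]
contact_force: [-6.2, -1.8, 6.6]
gripper_width: 0.267
grasp_force: 59.6
```

```bash
python3 - <<'E'
from h import *
st()
E
```

```text
{'time': np.float64(4.0), 'joint_pos': array([ 0.1401, -0.1343,  2.142 , -0.2032,  0.6573,  1.964 ]), 'tool_pos': array([0.5668, 0.1218, 0.0829]), 'tool_rot': array([ 0.0145,  0.967 , -0.0591,  0.2474]), 'contact_force': array([-6.1651, -1.8148,  6.6404]), 'ft_torque': array([-0.4121,  0.4816, -0.093 ]), 'grasp_force': np.float64(59.6021), 'gripper_width': np.float64(0.2673)}
```

>>> servo_tool(
  moves=[
    [[0,0,-5,0,0,0,15],[0,0,-15,0,0,0,15],[0,0,-25,0,0,0,15],[0,0,-30,0,0,0,15],[0,0,-30,0,0,0,15],[0,0,-25,0,0,0,15],[0,0,0,0,0,0,15],[0,0,0,0,0,0,15]],
  ],
)

```text
time: 5.0
tool_pos: [0.5036, 0.1291, 0.1936]
tool_rot: [0.014, 0.968, -0.059, 0.245]
contact_force: [-0.0, 0.8, -5.4]
gripper_width: 0.27
grasp_force: 60.3
```

```bash
python3 - <<'E'
from h import *
st()
f=manip.grab_frame("wrist");cv2.imwrite("pics/w2.png",f["image"])
# over rest, bar level, yaw -.265
plan(np.array([.529,-.145,.15]),tool(-.265,0),8)
E
```

```text
{'time': np.float64(5.0), 'joint_pos': array([ 0.1802, -0.458 ,  2.1917, -0.1756,  0.9377,  1.9439]), 'tool_pos': array([0.5036, 0.1291, 0.1936]), 'tool_rot': array([ 0.0144,  0.9675, -0.0595,  0.2453]), 'contact_force': array([-0.048 ,  0.8219, -5.3542]), 'ft_torque': array([0.1085, 0.5683, 0.0189]), 'grasp_force': np.float64(60.3459), 'gripper_width': np.float64(0.2695)}
total mm [ 31.14389511 268.93780275  65.8121097 ] deg [ -2.08303758 -28.36359389   7.97951529]
[3.9, 33.6, 8.2, -0.3, -3.5, 1.0]
[5.0, 33.5, 8.1, -0.3, -3.5, 1.0]
[6.1, 33.4, 7.9, -0.3, -3.5, 1.0]
[7.1, 33.2, 7.7, -0.3, -3.5, 1.0]
[8.2, 33.1, 7.3, -0.3, -3.5, 1.0]
[9.2, 32.9, 6.9, -0.3, -3.5, 1.0]
[10.2, 32.7, 6.5, -0.3, -3.5, 1.0]
[11.1, 32.5, 6.0, -0.3, -3.5, 1.0]
```

View pics/w2.png

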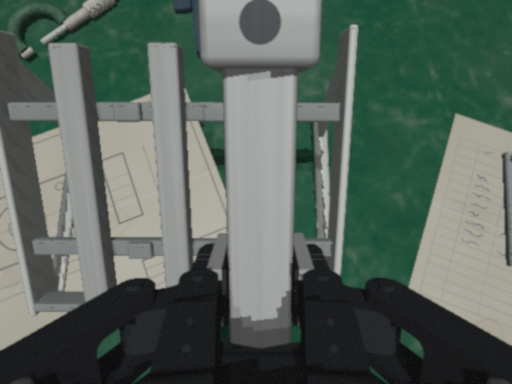

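>>> servo_tool(
  moves=[
    [[4,34,6,-0.3,-3.5,1,15],[5,34,6,-0.3,-3.5,1,15],[6,33,7,-0.3,-3.5,1,15],[7,33,8,-0.3,-3.5,1,15],[8,33,8,-0.3,-3.5,1,15],[9,33,8,-0.3,-3.6,1,15],[10,33,8,-0.3,-3.6,1,15],[11,33,8,-0.2,-3.6,1,15],[0,0,0,0,0,0,15],[0,0,0,0,0,0,15],[0,0,0,0,0,0,15]],
  ],
)

```text
time: 6.42
tool_pos: [0.5275, -0.145, 0.1519]
tool_rot: [0.001, 0.991, -0.132, 0.002]
contact_force: [-0.0, 0.8, -4.8]
gripper_width: 0.272
grasp_force: 60.7
```

```bash
python3 - <<'E'
from h import *
def g():
    s=manip.state();r=rot(s["tool_rot"]);return np.r_[s["contact_force"],r.inv().apply(s["ft_torque"]),r.inv().apply(s["contact_force"])]
A=[]
for i in range(4): manip.grab_frame("wrist");A.append(g())
print(np.round(A,3));st()
plan(np.array([.529,-.145,.15]),tool(-.265,0),1)
E
```

```text
[[-0.427 -0.193 -5.047  0.021  0.051 -0.017 -0.389  0.291  5.046]
 [ 0.38  -0.252 -5.301  0.012  0.05  -0.016  0.403  0.135  5.303]
 [-0.39  -0.342 -4.575  0.049  0.101 -0.022 -0.314  0.425  4.574]
 [ 1.349  0.221 -4.689  0.048  0.07  -0.017  1.215 -0.575  4.695]]
{'time': np.float64(6.625), 'joint_pos': array([-4.0420e-01, -6.0600e-02,  1.8846e+00, -9.0000e-04,  1.3114e+00,
        1.4324e+00]), 'tool_pos': array([ 0.5277, -0.1452,  0.1527]), 'tool_rot': array([ 0.0012,  0.9912, -0.1324,  0.0029]), 'contact_force': array([ 1.3486,  0.2211, -4.6886]), 'ft_torque': array([ 0.0277, -0.0804,  0.017 ]), 'grasp_force': np.float64(60.6763), 'gripper_width': np.float64(0.2698)}
total mm [ 1.17680016 -0.58408525  2.66180244] deg [ 0.09634452 -0.34397715 -0.03309047]
[1.2, -0.6, 2.7, 0.1, -0.3, -0.0]
```

```bash
cat >> h.py <<'E'
def feel(n):
    A=[]
    for i in range(n):
        manip.grab_frame("wrist");s=manip.state();r=rot(s["tool_rot"]);A.append(np.r_[r.inv().apply(s["contact_force"]),r.inv().apply(s["ft_torque"])])
    A=np.array(A);print(A.mean(0).round(4),(A.std(0)/n**.5).round(4));return A.mean(0)
E
python3 - <<'E'
from h import *
feel(25)
# nicer rest estimate from wrist view + check image
f=manip.grab_frame("wrist");cv2.imwrite("pics/w3.png",f["image"]);st()
E
```

```text
[ 4.600e-03 -1.037e-01  4.990e+00  2.200e-03  6.110e-02  1.580e-02] [0.0924 0.0897 0.0791 0.0052 0.0051 0.0057]
{'time': np.float64(7.925), 'joint_pos': array([-4.0510e-01, -5.9400e-02,  1.8840e+00, -9.0000e-04,  1.3115e+00,
        1.4323e+00]), 'tool_pos': array([ 0.5277, -0.1458,  0.1524]), 'tool_rot': array([ 0.0011,  0.9911, -0.1328,  0.0025]), 'contact_force': array([ 0.382 ,  0.605 , -4.2678]), 'ft_torque': array([-0.0006, -0.0291, -0.0043]), 'grasp_force': np.float64(60.676), 'gripper_width': np.float64(0.269)}
```

View pics/w3.png

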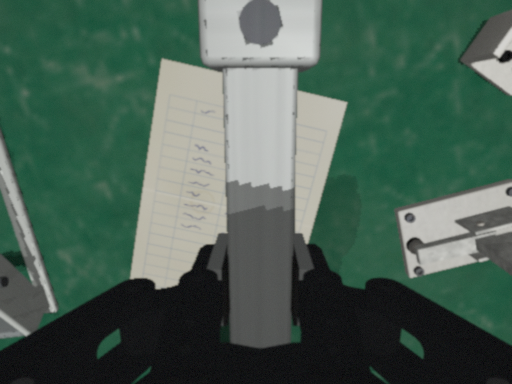

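```bash
python3 - <<'E'
from h import *
plan(np.array([.541,-.148,.050]),tool(-.265,0),1)
E
```

```text
total mm [ 12.83349105  -1.56779809 102.45905938] deg [ 0.09215387 -0.30571053 -0.08359644]
[12.8, -1.6, 102.5, 0.1, -0.3, -0.1]
```

>>> servo_tool(
  moves=[
    [[12.8,-1.6,20,0.1,-0.3,0,15],[0,0,25,0,0,0,15],[0,0,25,0,0,0,15],[0,0,20,0,0,0,15],[0,0,9,0,0,0,15],[0,0,3,0,0,0,15],[0,0,0,0,0,0,15],[0,0,0,0,0,0,15]],
  ],
)

```text
time: 8.93
tool_pos: [0.5413, -0.1481, 0.0516]
tool_rot: [0.0, 0.991, -0.133, 0.001]
contact_force: [-0.5, -0.5, -4.2]
gripper_width: 0.273
grasp_force: 60.6
```

>>> servo_tool(
  moves=[
    [[0,0,1,0,0,0,15],[0,0,1,0,0,0,15],[0,0,0,0,0,0,15]],
  ],
)

```text
time: 9.3
tool_pos: [0.5405, -0.1477, 0.0483]
tool_rot: [-0.0, 0.991, -0.133, -0.0]
contact_force: [0.7, -0.6, -5.0]
gripper_width: 0.268
grasp_force: 60.6
```

```bash
python3 - <<'E'
from h import *
feel(6);st()
E
```

```text
[-1.5220e-01 -2.4070e-01  4.7349e+00  9.1000e-03  6.7100e-02  4.4000e-03] [0.1053 0.1214 0.1556 0.0153 0.0086 0.0097]
{'time': np.float64(9.6), 'joint_pos': array([-3.9960e-01,  1.0700e-01,  1.9070e+00,  1.0000e-04,  1.1275e+00,
        1.4376e+00]), 'tool_pos': array([ 0.5406, -0.1477,  0.0485]), 'tool_rot': array([-0.    ,  0.9911, -0.1329,  0.    ]), 'contact_force': array([-0.3402,  0.0775, -5.0498]), 'ft_torque': array([ 0.019 , -0.0942,  0.0201]), 'grasp_force': np.float64(60.5885), 'gripper_width': np.float64(0.2705)}
```

>>> servo_tool(
  moves=[
    [[0,0,1,0,0,0,15],[0,0,1,0,0,0,15],[0,0,0,0,0,0,15]],
  ],
)

```text
time: 9.98
tool_pos: [0.5404, -0.1477, 0.0462]
tool_rot: [-0.0, 0.991, -0.133, -0.0]
contact_force: [-0.6, -0.1, -5.1]
gripper_width: 0.269
grasp_force: 60.6
```

>>> servo_tool(
  moves=[
    [[0,0,1,0,0,0,15],[0,0,0,0,0,0,15]],
  ],
)

```text
time: 10.22
tool_pos: [0.5407, -0.1477, 0.0457]
tool_rot: [-0.0, 0.991, -0.133, 0.0]
contact_force: [-0.4, 0.3, -4.0]
gripper_width: 0.27
grasp_force: 61.0
```

Near contact (force dropping); one more small step, then open.

>>> servo_tool(
  moves=[
    [[0,0,0.5,0,0,0,15],[0,0,0,0,0,0,15],[0,0,0,0,0,0,15]],
  ],
)

```text
time: 10.6
tool_pos: [0.5407, -0.1478, 0.0455]
tool_rot: [-0.0, 0.991, -0.133, 0.0]
contact_force: [-2.6, 0.4, 3.7]
gripper_width: 0.275
grasp_force: 61.6
```

```bash
python3 - <<'E'
from h import *
feel(4)
E
```

```text
[-4.4016 -0.5363 -4.2425  0.0469 -0.7055  0.0348] [0.1894 0.1758 0.3702 0.0085 0.0306 0.0187]
```

>>> servo_tool(
  moves=[
    [[0,0,-0.4,0,0,0,15],[0,0,0,0,0,0,15],[0,0,0,0,0,0,30],[0,0,0,0,0,0,42],[0,0,0,0,0,0,42],[0,0,0,0,0,0,42],[0,0,0,0,0,0,42],[0,0,0,0,0,0,42],[0,0,0,0,0,0,42],[0,0,0,0,0,0,42],[0,0,0,0,0,0,42],[0,0,0,0,0,0,42]],
  ],
)

```text
time: 12.3
tool_pos: [0.5405, -0.1477, 0.0453]
tool_rot: [-0.0, 0.991, -0.133, 0.0]
contact_force: [0.1, -0.5, 0.6]
gripper_width: 0.491
grasp_force: 0.0
```

>>> servo_tool(
  moves=[
    [[0,0,0,0,0,0,42],[0,0,0,0,0,0,42],[0,0,0,0,0,0,42],[0,0,0,0,0,0,42],[0,0,0,0,0,0,42],[0,0,0,0,0,0,42]],
  ],
)

```text
time: 13.05
tool_pos: [0.5406, -0.1477, 0.0453]
tool_rot: [-0.0, 0.991, -0.133, 0.0]
contact_force: [1.0, -0.3, 0.3]
gripper_width: 0.486
grasp_force: 0.0
```

```bash
python3 - <<'E'
from h import *
feel(6);st()
S=manip.grab_frame("scene");cv2.imwrite("pics/s3f.png",S["image"])
W=manip.grab_frame("wrist");cv2.imwrite("pics/w4f.png",W["image"])
# rest location in scene view
K,D=S["mtx"],S["dist_coeffs"];ri=rot(S["rotation"]).inv()
c=cv2.projectPoints(ri.apply(np.array([[.529,-.145,.05]])-S["eye"]).reshape(1,1,3),np.zeros(3),np.zeros(3),K,D)[0].ravel().astype(int);print(c)
x,y=c;a=cv2.resize(S["image"][y-50:y+50,x-50:x+50],(400,400),interpolation=cv2.INTER_CUBIC)
cv2.imwrite("pics/s3.png",np.hstack([a,cv2.resize(W["image"],(400,300)).copy() if 0 else cv2.copyMakeBorder(cv2.resize(W["image"],(400,300)),0,100,0,0,0)]))
E
```

```text
[-0.1503  0.1716  0.1502  0.003   0.0019  0.0057] [0.1641 0.2079 0.2953 0.0034 0.0064 0.0089]
{'time': np.float64(13.35), 'joint_pos': array([-3.9960e-01,  1.1160e-01,  1.9081e+00,  1.0000e-04,  1.1219e+00,
        1.4376e+00]), 'tool_pos': array([ 0.5406, -0.1477,  0.0453]), 'tool_rot': array([-0.    ,  0.9911, -0.1328,  0.    ]), 'contact_force': array([0.4944, 0.6517, 0.396 ]), 'ft_torque': array([ 0.0147,  0.0255, -0.0291]), 'grasp_force': np.float64(0.0), 'gripper_width': np.float64(0.4908)}
[296 181]
```

View pics/s3.png

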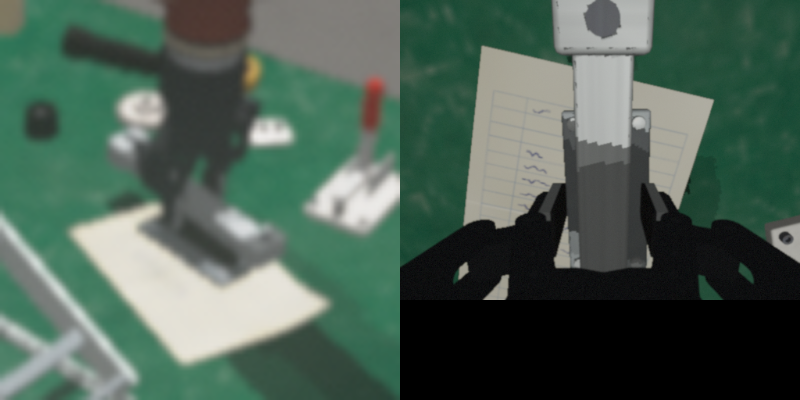

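>>> servo_tool(
  moves=[
    [[0,0,-15,0,0,0,42],[0,0,-30,0,0,0,42],[0,0,-40,0,0,0,42],[0,0,-40,0,0,0,42],[-10,40,-20,0,0,0,42],[-10,50,0,0,0,0,42],[-10,55,0,0,0,0,42],[-10,55,0,0,0,0,42],[-10,40,0,0,0,0,42],[0,0,0,0,0,0,42]],
  ],
)

```text
time: 14.7
tool_pos: [0.428, -0.3684, 0.1916]
tool_rot: [0.001, 0.991, -0.135, 0.001]
contact_force: [1.0, -0.3, 0.9]
gripper_width: 0.493
grasp_force: 0.0
```

```bash
python3 - <<'E'
from h import *
st()
o=[]
for n in("top","scene"):
    S=manip.grab_frame(n);cv2.imwrite(f"pics/{n}5f.png",S["image"])
    K,D=S["mtx"],S["dist_coeffs"];ri=rot(S["rotation"]).inv()
    c=cv2.projectPoints(ri.apply(np.array([[.54,-.147,.05]])-S["eye"]).reshape(1,1,3),np.zeros(3),np.zeros(3),K,D)[0].ravel().astype(int);print(n,c)
    x,y=c;o.append(cv2.resize(S["image"][y-40:y+40,x-40:x+40],(400,400),interpolation=cv2.INTER_CUBIC))
cv2.imwrite("pics/c5.png",np.hstack(o))
E
```

```text
{'time': np.float64(14.7), 'joint_pos': array([-8.4240e-01, -5.2400e-02,  1.8090e+00, -1.0000e-04,  1.3835e+00,
        9.9910e-01]), 'tool_pos': array([ 0.428 , -0.3684,  0.1916]), 'tool_rot': array([ 5.000e-04,  9.909e-01, -1.349e-01,  6.000e-04]), 'contact_force': array([ 1.0198, -0.2508,  0.8845]), 'ft_torque': array([0.0602, 0.0087, 0.0023]), 'grasp_force': np.float64(0.0), 'gripper_width': np.float64(0.4926)}
top [306 203]
scene [293 180]
```

View pics/c5.png

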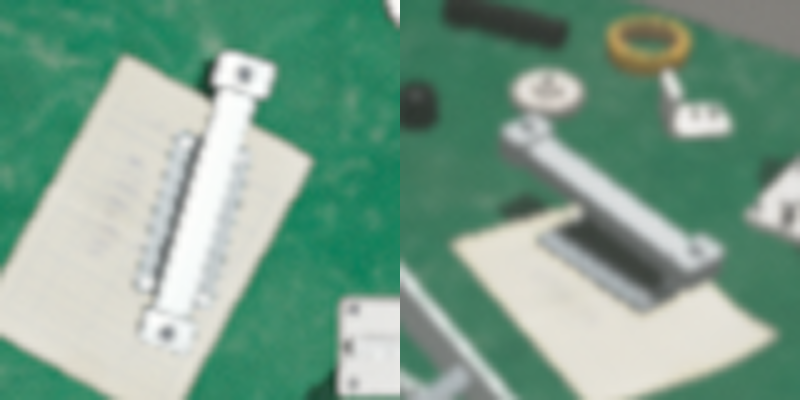

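```bash
cat > lean.py <<'E'
from h import *
def dot(img,p):
    g=cv2.GaussianBlur(cv2.cvtColor(img,cv2.COLOR_BGR2GRAY).astype(float),(0,0),.6);x,y=np.round(p).astype(int)
    w=g[y-2:y+3,x-2:x+3];w=np.clip(np.percentile(w,60)-w,0,None);Y,X=np.mgrid[y-2:y+3,x-2:x+3];return [(w*X).sum()/w.sum(),(w*Y).sum()/w.sum()]
def lean(T,S,a,b):
    a=[dot(T["image"],p) for p in a];b=[dot(S["image"],p) for p in b];print(np.round(a,1),np.round(b,1));Q=[]
    for i in range(2):
        e1,d1=rays(T,[a[i]]);e2,d2=rays(S,[b[i]]);k=np.linalg.lstsq(np.c_[d1[0],-d2[0]],e2-e1,rcond=None)[0];u,v=e1+k[0]*d1[0],e2+k[1]*d2[0];Q.append((u+v)/2);print("gap",np.round((u-v)*1000,1))
    Q=np.array(Q);d=Q[0]-Q[1];print(Q.round(4),"len",np.linalg.norm(d),"lean(+:a end up)",np.arcsin(d[2]/np.linalg.norm(d)),"yaw",np.arctan2(d[1],d[0]),"mid",Q.mean(0))
E
python3 - <<'E'
from lean import *
T=manip.grab_frame("top");S=manip.grab_frame("scene")
o=[x for x in((306,203),(293,180))]
a=np.array([(244,75),(167,331)])/5+[266,163]-.4
b=np.array([(131,128),(294,249)])/5+[253,140]-.4
lean(T,S,a,b)
E
```

```text
[[314.5 177.4]
 [298.9 229.4]] [[278.2 163.6]
 [311.6 188.3]]
gap [0.3 0.2 0. ]
gap [-0.8 -0.4  0.1]
[[ 0.6234 -0.1692  0.0777]
 [ 0.4535 -0.1221  0.0662]] len 0.17661860499671192 lean(+:a end up) 0.06524250956845341 yaw -0.2703638232822148 mid [ 0.53843206 -0.14568211  0.07193544]
```

```bash
python3 - <<'E'
from h import *
plan(np.array([.5406,-.1477,.19]),tool(-.267,0),1)
E
```

```text
total mm [  50.00676182 -239.00007816    0.80432787] deg [-0.01368087 -0.02887293  0.09879906]
[50.0, -239.0, 0.8, -0.0, -0.0, 0.1]
```

>>> servo_tool(
  moves=[
    [[10,-35,0,0,0,0,42],[10,-55,0,0,0,0,42],[10,-55,0,0,0,0,42],[10,-55,0,0,0,0,42],[10,-39,0,0,0,0,42],[0,0,0,0,0,0,42],[0,0,0,0,0,0,42]],
  ],
)

```text
time: 15.78
tool_pos: [0.5403, -0.1481, 0.1904]
tool_rot: [0.0, 0.991, -0.132, -0.0]
contact_force: [-0.2, -0.5, 0.0]
gripper_width: 0.492
grasp_force: 0.0
```

```bash
python3 - <<'E'
from h import *
plan(np.array([.5406,-.1477,.0453]),tool(-.267,0),1)
E
```

```text
total mm [  0.25097422  -0.49110223 145.07104844] deg [0.01499988 0.0064658  0.12430688]
[0.3, -0.5, 145.1, 0.0, 0.0, 0.1]
```

>>> servo_tool(
  moves=[
    [[0,-0.5,30,0,0,0,42],[0,0,40,0,0,0,42],[0,0,40,0,0,0,42],[0,0,25,0,0,0,42],[0,0,10,0,0,0,42],[0,0,0,0,0,0,42],[0,0,0,0,0,0,15],[0,0,0,0,0,0,15],[0,0,0,0,0,0,15],[0,0,0,0,0,0,15],[0,0,0,0,0,0,15]],
  ],
)

```text
time: 17.15
tool_pos: [0.5416, -0.1488, 0.0472]
tool_rot: [0.0, 0.991, -0.133, 0.001]
contact_force: [-0.3, 0.5, 6.6]
gripper_width: 0.273
grasp_force: 60.9
```

>>> servo_tool(
  moves=[
    [[0,0,-4,0,0,0,15],[0,0,0,0,-1.9,0,15],[3,0,0,0,-1.9,0,15],[0,0,0,0,0,0,15],[0,0,0,0,0,0,15]],
  ],
)

```text
time: 17.77
tool_pos: [0.5432, -0.1489, 0.0488]
tool_rot: [-0.005, 0.991, -0.133, -0.033]
contact_force: [-0.5, 0.4, -5.7]
gripper_width: 0.271
grasp_force: 59.6
```

```bash
python3 - <<'E'
from h import *
feel(8);st()
E
```

```text
[ 0.3961  0.2085  4.902  -0.0165  0.1324 -0.0082] [0.1628 0.1544 0.2181 0.0087 0.0063 0.0077]
{'time': np.float64(18.175), 'joint_pos': array([-0.3957,  0.1515,  1.8572, -0.0091,  1.1985,  1.4451]), 'tool_pos': array([ 0.5433, -0.149 ,  0.0493]), 'tool_rot': array([-0.0044,  0.9906, -0.1328, -0.0328]), 'contact_force': array([ 0.0374,  0.3009, -5.6981]), 'ft_torque': array([-0.0419, -0.1117, -0.0198]), 'grasp_force': np.float64(59.5896), 'gripper_width': np.float64(0.269)}
```

>>> servo_tool(
  moves=[
    [[0,0,1.5,0,0,0,15],[0.3,0,1,0,0,0,15],[0,0,0,0,0,0,15],[0,0,0,0,0,0,15]],
  ],
)

```text
time: 18.68
tool_pos: [0.5435, -0.149, 0.0467]
tool_rot: [-0.004, 0.991, -0.133, -0.033]
contact_force: [-0.0, -0.0, -5.3]
gripper_width: 0.266
grasp_force: 59.6
```

>>> servo_tool(
  moves=[
    [[0,0,0.6,0,0,0,15],[0,0,0,0,0,0,15],[0,0,0,0,0,0,15]],
  ],
)

```text
time: 19.05
tool_pos: [0.5435, -0.1491, 0.0463]
tool_rot: [-0.004, 0.991, -0.133, -0.033]
contact_force: [-0.7, 0.3, -3.2]
gripper_width: 0.269
grasp_force: 59.8
```

>>> servo_tool(
  moves=[
    [[0,0,0.2,0,0,0,15],[0,0,0,0,0,0,30],[0,0,0,0,0,0,42],[0,0,0,0,0,0,42],[0,0,0,0,0,0,42],[0,0,0,0,0,0,42],[0,0,0,0,0,0,42],[0,0,0,0,0,0,42]],
  ],
)

```text
time: 20.05
tool_pos: [0.5434, -0.149, 0.0459]
tool_rot: [-0.004, 0.991, -0.133, -0.033]
contact_force: [-0.5, -0.0, 0.3]
gripper_width: 0.492
grasp_force: 0.0
```

>>> servo_tool(
  moves=[
    [[0,0,-15,0,0,0,42],[0,0,-30,0,0,0,42],[0,0,-40,0,0,0,42],[0,0,-40,0,1.9,0,42],[-10,40,-20,0,1.9,0,42],[-10,50,0,0,0,0,42],[-10,55,0,0,0,0,42],[-10,55,0,0,0,0,42],[-10,40,0,0,0,0,42],[0,0,0,0,0,0,42]],
  ],
)

```text
time: 21.3
tool_pos: [0.4395, -0.3721, 0.1922]
tool_rot: [0.001, 0.991, -0.135, 0.001]
contact_force: [0.8, 0.4, -0.4]
gripper_width: 0.489
grasp_force: 0.0
```

```bash
python3 - <<'E'
from lean import *
T=manip.grab_frame("top");S=manip.grab_frame("scene")
try: lean(T,S,[(314.5,177.4),(298.9,229.4)],[(278.2,163.6),(311.6,188.3)])
except Exception as e: print(e)
o=[cv2.resize(f["image"][y-40:y+40,x-40:x+40],(400,400),interpolation=cv2.INTER_CUBIC) for f,(x,y) in((T,(306,203)),(S,(293,180)))]
cv2.imwrite("pics/c6.png",np.hstack(o))
E
```

```text
[[314.8 176.7]
 [299.4 228.3]] [[277.4 162.6]
 [311.9 186.6]]
gap [-1.1 -0.7 -0. ]
gap [ 1.8  1.  -0.2]
[[ 0.6261 -0.1694  0.081 ]
 [ 0.4559 -0.124   0.0713]] len 0.17641463628129256 lean(+:a end up) 0.05471388068423682 yaw -0.26054468016014654 mid [ 0.54097175 -0.14667462  0.07616823]
```

View pics/c6.png

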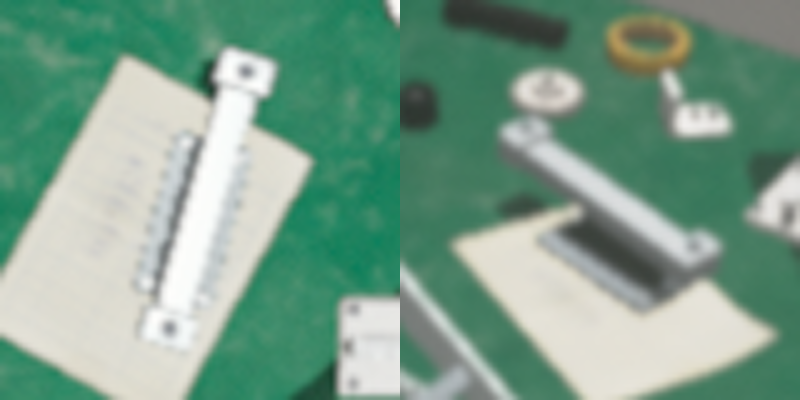

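>>> servo_tool(
  moves=[
    [[10,-45,-16,0,0,0,42],[10,-50,-16,0,0,0,42],[10,-45,-16,0,0,0,42],[10,-30,0,0,0,0,42],[0,0,0,0,0,0,42],[0,0,0,0,0,0,42],[0,0,0,0,0,0,42]],
  ],
)

```text
time: 22.28
tool_pos: [0.5235, -0.2166, 0.2387]
tool_rot: [-0.0, 0.991, -0.133, -0.0]
contact_force: [0.8, 0.4, 0.4]
gripper_width: 0.493
grasp_force: 0.0
```

```bash
cat > wl.py <<'E'
from h import *
import pickle,os
C=np.array([[.6255,-.1698,.077],[.4560,-.1235,.069]])
def shot(name):
    f=manip.grab_frame("wrist");pickle.dump(f,open(name,"wb"));cv2.imwrite("pics/"+name+".png",f["image"])
    ri=rot(f["rotation"]).inv();P=[];img=cv2.cvtColor(f["image"],cv2.COLOR_BGR2GRAY)
    for c in C:
        q=cv2.projectPoints(ri.apply(c-f["eye"]).reshape(1,1,3),np.zeros(3),np.zeros(3),f["mtx"],f["dist_coeffs"])[0].ravel()
        x,y=q.astype(int);h=14;w=img[max(y-h,0):y+h+1,max(x-h,0):x+h+1]
        m=(w<(int(np.percentile(w,75))*.65)).astype(np.uint8);best=None
        for k in cv2.findContours(m,cv2.RETR_LIST,cv2.CHAIN_APPROX_NONE)[0]:
            A=cv2.contourArea(k);b=cv2.boundingRect(k)
            if 10<A<300 and .6<b[2]/b[3]<1.6:
                M=cv2.moments(k);o=np.array([M["m10"],M["m01"]])/M["m00"]+[max(x-h,0),max(y-h,0)]
                if best is None or np.hypot(*(o-q))<np.hypot(*(best[0]-q)): best=(o,A)
        print("pred",q.round(1),"found",best);P.append(best[0] if best else q*np.nan)
    return f,np.array(P)
def tri(s1,s2):
    Q=[]
    for i in range(2):
        e1,d1=rays(s1[0],[s1[1][i]]);e2,d2=rays(s2[0],[s2[1][i]]);k=np.linalg.lstsq(np.c_[d1[0],-d2[0]],e2-e1,rcond=None)[0];u,v=e1+k[0]*d1[0],e2+k[1]*d2[0];print("gap",((u-v)*1e3).round(2));Q.append((u+v)/2)
    Q=np.array(Q);d=Q[0]-Q[1];L=np.linalg.norm(d);print(Q.round(4),"len",L,"lean",np.arcsin(d[2]/L),"yaw",np.arctan2(d[1],d[0]))
E
python3 - <<'E'
from wl import *
st();s=shot("v1");pickle.dump(s,open("s1","wb"))
E
```

```text
{'time': np.float64(22.275), 'joint_pos': array([-0.5236, -0.0816,  1.7568, -0.    ,  1.4669,  1.3143]), 'tool_pos': array([ 0.5235, -0.2166,  0.2387]), 'tool_rot': array([-1.000e-04,  9.911e-01, -1.332e-01, -2.000e-04]), 'contact_force': array([0.81  , 0.3561, 0.3981]), 'ft_torque': array([-0.024 ,  0.0212,  0.0723]), 'grasp_force': np.float64(0.0), 'gripper_width': np.float64(0.4932)}
pred [170.2  73.9] found (array([174.22411348,  74.55177305]), 117.5)
pred [184.8 269.3] found None
```

>>> servo_tool(
  moves=[
    [[-20,0,-40,0,0,0,42],[-20,0,-50,0,0,0,42],[0,0,0,0,0,0,42],[0,0,0,0,0,0,42],[0,0,0,0,0,0,42]],
  ],
)

```text
time: 22.95
tool_pos: [0.4849, -0.2057, 0.3268]
tool_rot: [-0.001, 0.991, -0.133, -0.002]
contact_force: [-0.1, -0.1, -0.4]
gripper_width: 0.493
grasp_force: 0.0
```

```bash
python3 - <<'E'
from wl import *
st();s=shot("v1");pickle.dump(s,open("s1","wb"))
E
```

```text
{'time': np.float64(22.95), 'joint_pos': array([-5.4270e-01, -2.1720e-01,  1.7330e+00,  1.0000e-04,  1.6292e+00,
        1.2950e+00]), 'tool_pos': array([ 0.4849, -0.2057,  0.3268]), 'tool_rot': array([-8.000e-04,  9.911e-01, -1.331e-01, -1.600e-03]), 'contact_force': array([-0.122 , -0.1405, -0.4357]), 'ft_torque': array([-0.0189, -0.0135, -0.0017]), 'grasp_force': np.float64(0.0), 'gripper_width': np.float64(0.493)}
pred [189.9  38.1] found (array([192.71059432,  39.32041344]), 64.5)
pred [199.1 201.9] found (array([200.5254902, 200.4627451]), 42.5)
```

>>> servo_tool(
  moves=[
    [[0,-35,0,0,0,0,42],[0,-50,0,0,0,0,42],[0,-55,0,0,0,0,42],[0,0,0,0,0,0,42],[0,0,0,0,0,0,42],[0,0,0,0,0,0,42]],
  ],
)

```text
time: 23.75
tool_pos: [0.522, -0.0718, 0.3284]
tool_rot: [0.0, 0.991, -0.134, -0.0]
contact_force: [0.3, -0.2, 0.2]
gripper_width: 0.492
grasp_force: 0.0
```

```bash
python3 - <<'E'
from wl import *
st();s=shot("v2");pickle.dump(s,open("s2","wb"));tri(pickle.load(open("s1","rb")),s)
E
```

```text
{'time': np.float64(23.75), 'joint_pos': array([-2.7790e-01, -2.1870e-01,  1.7317e+00, -2.0000e-04,  1.6294e+00,
        1.5610e+00]), 'tool_pos': array([ 0.522 , -0.0718,  0.3284]), 'tool_rot': array([ 0.000e+00,  9.910e-01, -1.337e-01, -4.000e-04]), 'contact_force': array([ 0.2626, -0.2279,  0.1509]), 'ft_torque': array([-0.0484, -0.0237, -0.0041]), 'grasp_force': np.float64(0.0), 'gripper_width': np.float64(0.4916)}
pred [326.   39.5] found (array([325.86967419,  40.6566416 ]), 66.5)
pred [317.7 202.3] found (array([317.22115385, 200.99038462]), 52.0)
gap [ 0.01 -0.    0.  ]
gap [ 0.06 -0.02 -0.02]
[[ 0.6253 -0.1712  0.069 ]
 [ 0.4556 -0.1239  0.0624]] len 0.17624949327327902 lean 0.037779287578905585 yaw -0.27148867110416514
```

>>> servo_tool(
  moves=[
    [[0,0,0,0,0,0,42],[0,0,0,0,0,0,42],[0,0,0,0,0,0,42],[0,0,0,0,0,0,42],[0,0,0,0,0,0,42],[0,0,0,0,0,0,42],[0,0,0,0,0,0,42],[0,0,0,0,0,0,42],[0,0,0,0,0,0,42],[0,0,0,0,0,0,42],[0,0,0,0,0,0,42],[0,0,0,0,0,0,42]],
  ],
)

```text
time: 25.3
tool_pos: [0.5222, -0.0707, 0.329]
tool_rot: [-0.0, 0.991, -0.133, 0.0]
contact_force: [0.0, 0.2, 0.3]
gripper_width: 0.494
grasp_force: 0.0
```

```bash
python3 - <<'E'
from wl import *
st();s=shot("v3");pickle.dump(s,open("s3","wb"));tri(pickle.load(open("s1","rb")),s)
E
```

```text
{'time': np.float64(25.3), 'joint_pos': array([-2.7590e-01, -2.1930e-01,  1.7313e+00,  1.0000e-04,  1.6296e+00,
        1.5614e+00]), 'tool_pos': array([ 0.5222, -0.0707,  0.329 ]), 'tool_rot': array([-1.000e-04,  9.911e-01, -1.329e-01,  0.000e+00]), 'contact_force': array([0.0245, 0.1785, 0.3299]), 'ft_torque': array([-0.0066,  0.0288, -0.0007]), 'grasp_force': np.float64(0.0), 'gripper_width': np.float64(0.4939)}
pred [327.2  39.9] found (array([327.01058201,  40.92857143]), 63.0)
pred [318.6 202.4] found (array([318.04901961, 201.05882353]), 51.0)
gap [-0.11  0.03 -0.02]
gap [-0.01  0.    0.  ]
[[ 0.6254 -0.1711  0.0687]
 [ 0.4556 -0.1239  0.0622]] len 0.17635904586350795 lean 0.03696510351188929 yaw -0.2713207445390102
```

```bash
python3 -c "
from plant import manip
print(manip.job_done())"
```

```text
the job is handed in; nothing more can be done
None
```

I handed the job in at about 25 s with the counterweight bar balanced by itself on the crown, still and square across. It leaned about 0.037 rad (limit 0.08), its middle was about 12 mm from the crest, and the robot was clear; the interface returned no verdict.

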